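Weigh a returned caster on the sprung hook scale

ROBOT

A 6-joint arm with a two-finger parallel gripper is mounted at the origin on the work surface. World frame = base frame: x ahead of the robot, y to its left, z up, the work surface at z = 0. Lengths are in m, angles in rad, forces in N, time in s.
With the tool pointing down it reaches from about 0.3 to 0.875 m from the base axis. Payload 6.4 kg.
Tool frame: the origin (TCP) lies midway between the tips of the shut fingers; the grasp point (between the pads) lies behind it (robot.pinch_z is the z of the grasp point in the tool frame, in m); z points along the fingers, y is the direction in which the jaws open and shut (so a half turn about z gives the same grasp; the last joint's range is limited). The gripper opens to 85 mm and grips with 20 to 120 N. Pads are 22 mm wide; open, the fingers measure 114 mm over their backs; the gripper's body (76 mm by 85 mm) begins 54 mm behind the grasp point. The pads swing forward as they close: fully open they stand 13 mm farther back than shut.
Start: joints at [-1.379, 0.181, 1.607, -0, 1.354, -0.206], TCP at [0.223, -0.53, 0.231] pointing down, gripper open.
Joint ranges: [-2.99, 2.99], [-0.89, 2.07], [0.3, 2.58], [-1.14, 4.28], [0, 2.63], [-3.12, 3.12]. Speed limits (rad/s): [2.57, 2.57, 3.01, 3.14, 3.14, 3.14].

INTERFACE

Orientations are given as a unit quaternion [w, x, y, z].
In Python, from rig import robot, cams gives the robot as it stands.
- The arm moves only by the tool carry_out, never from a script. Its argument "commands" is a list of rows, each a list of 4 numbers: the shift along the tool's x, y, z in cm, then the turn about the tool's z in degrees. In form: [[tx, ty, tz, yaw], ...]. A call has 1 to 8 rows; each row is the pose to reach, as a shift and turn from the pose measured when the call began, along the tool's axes at that moment; what a row does not reach only later rows make up. A row lasts 1/10 s, in which the tool goes at most 50 mm and 8.59 degrees, less where a joint would pass 70% of its speed; a pose out of reach is approached as far as the arm can. A call with a gripper value outside its range is refused whole. "gripper" is the closure, from 0 (fully open) to 1 (shut), set as the call begins (left out, the last holds). The fingers move at their own pace and stop on an object; "force" is the grip in N (left out, the last holds). Time passes only in rows, so rows that repeat a pose let the fingers close. It gives the time, the measured TCP pose, the force and the opening at its end, in the units of the state.
- robot.observe(): the state, without advancing time (a new reading comes with each control period).
- cams.get_image(name): name is "scene" or "top" or "wrist"; returns a dict with "pixels" (400x640x3 uint8, blue, green, red), "range_z" (400x640 float32, m along the optical axis (not along the pixel's ray), 0 where there is no reading), "K" (3x3 intrinsics, pixels), "T" (4x4, takes a point from camera to world coordinates); the wrist camera has in their place "tool_from_camera" (4x4, takes a point from camera to tool coordinates, whose origin is the TCP and whose axes are the flange's). Camera axes: x right, y up, looking along -z (the intrinsics and any distortion apply to the point x, -y, -z); pixel columns grow to the right and rows downward; lengths in m; the calibration is good to about 2 mm. The wrist camera is an equidistant fisheye: a pixel r from the principal point sees the ray r / f radians off the axis. A picture is of the moment at which its call begins: read the wrist's pose just before it.
- robot.close_job(): hands the job in, once; it reports no verdict.
The state is a dict: "clock": time; "joint_positions": joint angles; "joint_velocities": joint speeds; "joint_torque": joint torques, N m; "ee_pos": TCP position; "orientation": TCP orientation; "contact_force": force on the tool from outside, world axes, zero at the start; "ft_torque": the same for the moment, N m; "width": finger opening in m.
Only numpy, scipy, OpenCV 4.12 (cv2) and the standard library are available. Lean on these libraries where they do the work, as an engineer would, in place of code of your own. Each camera call takes 0.05 s, during which the arm holds its last target. There are 200 camera calls.

TASK

Weigh the returned caster wheel: lift its weighing basket by the yellow grip, hang the basket by its steel rung on the hook of the blue spring scale, and let the weight come onto the spring slowly - the pointer must creep, never jump, bounce or be pulled into the red band - until the scale alone carries it. Then let go and leave the basket hanging still with the caster in it and the pointer at rest, without knocking the scale or shifting the bell, tumbler or bumper.

Things in the scene. Friction and masses are not known exactly. Their poses are not given: they have to be found in the camera images.
- basket: Weighing basket: aluminium tray 100 (x) x 110 (y) x 45 mm high, 3 mm walls and floor, with two 8 mm steel uprights at y = +-52 mm up to 185 mm. Between them run a steel rung and, above it, a yellow grip, both along y. Origin: centre of the tray's underside; z up. Empty 0.18 kg; stands upright on the table at the start.
- grip (a point): Centre of the yellow grip bar: 14 mm thick (basket x), 16 mm high, 80 mm long (basket y), 185 mm above the basket's underside. The basket carries level when held here.
- rung (a point): Underside of the rung (8 mm round bar) at its middle, its highest point: 117 mm above the basket's underside, 68 mm below the grip's centre. The rung falls 8 mm from here to each upright, so it centres itself on the hook. About 70 mm of free space below it, down to the tray and caster.
- caster: Black caster wheel, diameter 76 mm, 37 mm high, lying in the basket. Origin: centre of its underside, 3 mm above the basket's underside. Weight unknown, about 0.12 to 0.70 kg.
- scale: Blue spring scale, fixed to the table: column 50 (x) x 90 (y) x 318 mm high on a foot plate 200 x 200 x 12 mm. Origin: centre of the column's foot; z up. The hook arm sticks out of its front, towards its -x. White graduated strips with a red band at the bottom on its +-y faces, with red pointers that move with the hook.
- hook_seat (a point): Bottom of the hook's saddle, where the rung rests (top surface of the 8 mm arm), 120 mm in front of the column's middle (scale -x), 235 mm above the table when empty. Moves with the hook. Axes as the scale's: x points back to the column. From the column the arm comes level, its top 10 mm above the seat, then dips to the seat; open at the top.
- hook_tip (a point): Top of the hook's upturned tip, 24 mm in front of the seat (scale -x) and 26 mm above it. The basket comes in from in front, moving along scale +x, its rung across the arm (along scale y): the rung passes above this tip and the tray below the arm; then it is lowered onto the seat.
- hook (a joint): Travel of hook and pointer in m: 0 empty, grows downwards. Spring about 110 N/m, damped 3 N s/m; basket and caster balance between 0.026 and 0.079 by weight. Red band from 0.10, stop at 0.108. To creep is to stay below 0.06 m/s up or down; letting go 6 mm or more off the balance makes it jump. At the balance the hand carries nothing.
- bell: Nickel bicycle bell, 56 mm across, 44 mm high, standing on the table. Origin: centre of its underside. A bystander. (A fixed steel return bin, 200 mm high, stands beyond the far right of the work and is not used.)
- tumbler: Clear tumbler, 72 mm across, 95 mm high, standing upright. Origin: centre of its underside. A bystander.
- bumper: Orange rubber bumper, 54 mm across, 34 mm high. Origin: centre of its underside. A bystander.
Mind the look-alikes: they are no part of the job. Of the things that look like the basket, take the one that is farthest to the robot's left at the start. Of the things that look like the caster, take the one that is farthest to the robot's right at the start.

How it is judged:
By the outcome, as a careful person would: the job done as asked, in the order asked, and still so for the second after the job is handed in, with the robot touching nothing.
It also fails if it takes over 54 s, if anything falls off the work surface, if the arm or the gripper's body presses on something with over 40 N, if the wrist force passes 120 N, or if a joint passes its speed limit or range.

## Working session

There is one attempt and no reset: what is moved stays moved. The work goes in short steps, Python scripts to look and compute and a tool call to move; the robot and the scene stay as the last step left them, time stands still between calls to the robot, and variables do not carry over. Pictures are saved under pics/ and viewed, about 8 in all and at most 12, crops included, and the job is handed in when it is done.

Besides the shell and the picture viewer there is one more tool, called after ">>>" by a JSON object that holds its "fn" and its "kwargs", one argument or row to a line. carry_out: Moves the arm, as the interface text tells. Its arguments: {"type":"object","properties":{"commands":{"type":"array"},"gripper":{"type":"number"},"force":{"type":"number"}},"required":["commands"]}

```bash
ls; mkdir -p pics; cat > h.py <<'E'
import numpy as np, cv2
from rig import robot, cams
def pts(im):
    K,T,d=im["K"],im["T"],im["range_z"]
    v,u=np.mgrid[0:d.shape[0],0:d.shape[1]]
    p=np.stack([(u-K[0,2])/K[0,0]*d,-(v-K[1,2])/K[1,1]*d,-d],-1)
    w=p@T[:3,:3].T+T[:3,3]; w[d==0]=np.nan
    return w
E
python3 - <<'E'
from h import *
s=robot.observe(); print({k:np.round(v,3) for k,v in s.items()}, robot.pinch_z)
for n in("scene","top"):
    im=cams.get_image(n); cv2.imwrite(f"pics/{n}0.png",im["pixels"]); np.savez(f"{n}0.npz",**im); print(n,im["T"].round(3).tolist(),im["K"].tolist())
E
```

```text
pics
{'clock': np.float64(0.0), 'joint_positions': array([-1.379,  0.182,  1.608,  0.   ,  1.354, -0.206]), 'joint_velocities': array([-0.002,  0.001, -0.   , -0.   , -0.   ,  0.001]), 'joint_torque': array([-0.0000e+00, -4.4488e+01, -3.5134e+01, -0.0000e+00,  9.0000e-03,
        0.0000e+00]), 'ee_pos': array([ 0.223, -0.53 ,  0.23 ]), 'orientation': array([-0.001,  0.98 ,  0.198,  0.   ]), 'contact_force': array([-0.152,  0.112,  0.264]), 'ft_torque': array([ 0.011, -0.01 , -0.038]), 'width': np.float64(0.085)} -0.0187
scene [[-0.05, -0.698, 0.715, 1.209], [0.999, -0.049, 0.021, 0.003], [0.02, 0.715, 0.699, 0.87], [0.0, 0.0, 0.0, 1.0]] [[413.94155442729635, 0.0, 311.41397400579444], [0.0, 413.94155442729635, 201.26098693229858], [0.0, 0.0, 1.0]]
top [[-0.054, 0.977, -0.207, 0.186], [-0.999, -0.053, 0.008, 0.005], [-0.003, 0.207, 0.978, 1.67], [0.0, 0.0, 0.0, 1.0]] [[499.42340912967177, 0.0, 318.6358418574896], [0.0, 499.42340912967177, 200.9054400143834], [0.0, 0.0, 1.0]]
```

View pics/scene0.png

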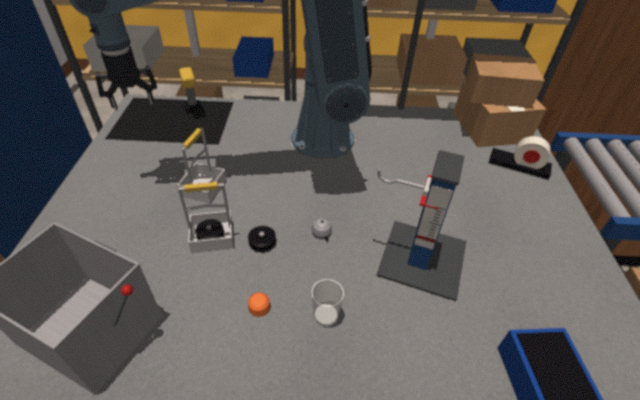

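View pics/top0.png

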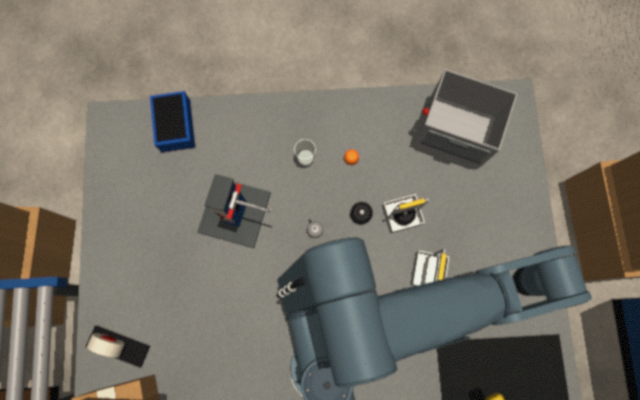

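The target basket is the one holding the caster (scene 208,235; top 404,213): of the two baskets it is further left, and its caster is further right than the loose one at (262,238). The hook arm runs from (379,175) to (430,187) in the scene view. Next I measure both.

```bash
cat > m.py <<'E'
from h import *
S=dict(np.load("scene0.npz"));T=dict(np.load("top0.npz"))
P={"scene":pts(S),"top":pts(T)}
for n,im,roi in(("scene",S,(170,240,175,195)),("top",T,(392,436,190,216))):
    h=cv2.cvtColor(im["pixels"],cv2.COLOR_BGR2HSV); m=cv2.inRange(h,(18,110,100),(35,255,255))>0
    r=np.zeros_like(m); u0,u1,v0,v1=roi; r[v0:v1,u0:u1]=1; m&=r
    p=P[n][m]; p=p[np.isfinite(p[:,0])]
    p=p[p[:,2]>.15]; c=np.median(p,0); w,V=np.linalg.eigh(np.cov(p[:,:2].T))
    v=V[:,1]; t=(p[:,:2]-c[:2])@v
    print(n,"grip n",len(p),"med",c.round(4),"zmin/max",np.percentile(p[:,2],[5,95]).round(3),"dir deg",np.degrees(np.arctan2(v[1],v[0])).round(1),"len",np.ptp(t).round(3),"mid",(c[:2]+v*(t.max()+t.min())/2).round(4))
# scale: points
for n in P:
    p=P[n].reshape(-1,3); q=p[(p[:,1]>.1)&(p[:,1]<.45)&(p[:,0]>.25)&(p[:,0]<.75)&(p[:,2]>.2)&(p[:,2]<.4)]
    print(n,len(q)); 
    top=q[q[:,2]>.305]
    if len(top)>5: print(" coltop",np.median(top,0).round(3),cv2.minAreaRect(top[:,:2].astype(np.float32)))
# arm profile scene
for u in range(374,436,3):
    col=P["scene"][165:200,u]; k=[(v+165,*c.round(3)) for v,c in enumerate(col) if c[2]>.19 and c[0]<.9]
    print(u,k[:1],k[-1:])
for name,d in P.items():
    for lab,(lo,hi) in dict(foot=(.006,.02)).items():
        p=d.reshape(-1,3); q=p[(p[:,2]>lo)&(p[:,2]<hi)&(p[:,1]>.05)&(p[:,1]<.45)&(p[:,0]>.3)&(p[:,0]<.85)]
        print(name,lab,len(q),cv2.minAreaRect(q[:,:2].astype(np.float32)))
E
python3 m.py
python3 - <<'E'
import cv2,numpy as np
a=cv2.imread('pics/scene0.png')[130:300,160:480]
a=cv2.resize(a,None,fx=2.5,fy=2.5,interpolation=3);cv2.imwrite('pics/c1.png',a)
E
```

```text
scene grip n 220 med [ 0.4819 -0.2894  0.1917] zmin/max [0.183 0.195] dir deg 102.2 len 0.078 mid [ 0.4815 -0.2878]
top grip n 124 med [ 0.4774 -0.2891  0.192 ] zmin/max [0.185 0.198] dir deg 102.6 len 0.078 mid [ 0.4774 -0.2892]
scene 2268
 coltop [0.517 0.263 0.319] ((0.40635815262794495, 0.21660348773002625), (0.3489566147327423, 0.10142213851213455), 25.265085220336914)
top 1192
 coltop [0.511 0.269 0.317] ((0.3976858854293823, 0.21679627895355225), (0.3593015670776367, 0.1036815270781517), 24.56569480895996)
374 [] []
377 [(170, np.float64(0.473), np.float64(0.13), np.float64(0.26))] [(172, np.float64(0.47), np.float64(0.131), np.float64(0.253))]
380 [(170, np.float64(0.472), np.float64(0.136), np.float64(0.26))] [(179, np.float64(0.475), np.float64(0.14), np.float64(0.235))]
383 [(178, np.float64(0.476), np.float64(0.146), np.float64(0.24))] [(181, np.float64(0.475), np.float64(0.147), np.float64(0.23))]
386 [(180, np.float64(0.477), np.float64(0.153), np.float64(0.235))] [(182, np.float64(0.478), np.float64(0.154), np.float64(0.23))]
389 [(180, np.float64(0.477), np.float64(0.
[... 1624 characters left out ...]
99, np.float64(0.538), np.float64(0.234), np.float64(0.238))]
428 [(175, np.float64(0.456), np.float64(0.253), np.float64(0.239))] [(199, np.float64(0.552), np.float64(0.236), np.float64(0.251))]
431 [(176, np.float64(0.46), np.float64(0.26), np.float64(0.239))] [(199, np.float64(0.554), np.float64(0.242), np.float64(0.254))]
434 [(166, np.float64(0.517), np.float64(0.24), np.float64(0.315))] [(199, np.float64(0.554), np.float64(0.248), np.float64(0.254))]
scene foot 4016 ((0.616637110710144, 0.24604904651641846), (0.3930990993976593, 0.43675416707992554), 85.37154388427734)
top foot 2655 ((0.5748693943023682, 0.25000113248825073), (0.3989820182323456, 0.5495624542236328), 89.94237518310547)
```

View pics/c1.png

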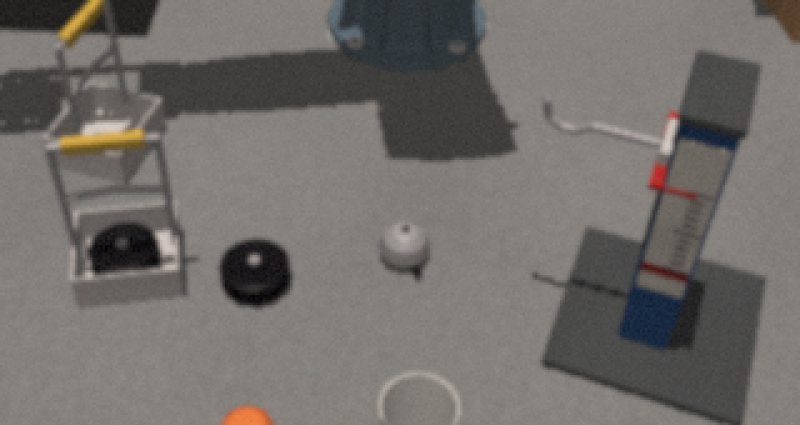

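The crop confirms the setup: the hook tip is at about (547,105), the seat at about (565,127), and the arm runs to the column at (665,140). Now I refine the scale's axis with both views and plan the first moves.

```bash
cat >> h.py <<'E'
def plan(pos,yaw):
    """shift in tool axes (cm) and turn about tool z (deg) to reach TCP pos, tool-x world heading yaw (deg)"""
    from scipy.spatial.transform import Rotation as R
    s=robot.observe(); q=s["orientation"]; M=R.from_quat([q[1],q[2],q[3],q[0]]).as_matrix()
    h=np.degrees(np.arctan2(M[1,0],M[0,0])); d=M.T@(np.array(pos)-s["ee_pos"])*100
    t=-((yaw-h+180)%360-180)
    print("t",round(s["clock"],2),"pos",s["ee_pos"].round(4),"head",round(h,1),"F",s["contact_force"].round(2),"w",round(float(s["width"]),4),"-> shift",d.round(2),"turn",round(t,1))
E
cat > m2.py <<'E'
from h import *
for n in("scene","top"):
    im=dict(np.load(n+"0.npz")); p=pts(im); hsv=cv2.cvtColor(im["pixels"],cv2.COLOR_BGR2HSV)
    q=p.reshape(-1,3)
    def box(a,lo,hi): return a[np.all((a>lo)&(a<hi),1)]
    t=box(q,(.44,.21,.312),(.6,.34,.326)); r=cv2.minAreaRect(t[:,:2].astype(np.float32)); print(n,"top",len(t),r)
    f=box(q,(.38,.12,.007),(.66,.42,.018)); print(n,"foot",len(f),cv2.minAreaRect(f[:,:2].astype(np.float32)))
    a=box(q,(.45,.11,.222),(.52,.225,.27)); l=cv2.fitLine(a[:,:2].astype(np.float32),cv2.DIST_HUBER,0,.01,.01).ravel()
    e=np.array(l[:2])*np.sign(l[1]); print(n,"arm deg",np.degrees(np.arctan2(e[1],e[0])).round(1),"c",l[2:].round(4),"n",len(a))
    s=(a[:,:2]-l[2:])@e
    for k in np.arange(s.min(),s.max(),.008):
        m=(s>=k)&(s<k+.008)
        if m.any(): print("  s",round(k+.004,3),(l[2:]+e*(k+.004)).round(3),"z max/med",a[m,2].max().round(3),np.median(a[m,2]).round(3))
plan((.479,-.2885,.30),102.4)
E
python3 m2.py
```

```text
scene top 804 ((0.5166512131690979, 0.26945456862449646), (0.05582118406891823, 0.09717641770839691), 71.34937286376953)
scene foot 3831 ((0.5224412679672241, 0.2912294268608093), (0.22472088038921356, 0.2051621675491333), 71.68829345703125)
scene arm deg 71.9 c [0.4891 0.1864] n 171
  s -0.055 [0.472 0.134] z max/med 0.262 0.253
  s -0.047 [0.474 0.142] z max/med 0.245 0.239
  s -0.039 [0.477 0.149] z max/med 0.24 0.234
  s -0.031 [0.479 0.157] z max/med 0.237 0.234
  s -0.023 [0.482 0.164] z max/med 0.24 0.236
  s -0.015 [0.484 0.172] z max/med 0.246 0.241
  s -0.007 [0.487 0.18 ] z max/med 0.247 0.244
  s 0.001 [0.489 0.187] z max/med 0.247 0.245
  s 0.009 [0.492 0.195] z max/med 0.248 0.244
  s 0.017 [0.494 0.202] z max/med 0.247 0.244
  s 0.025 [0.497 0.21 ] z max/med 0.246 0.244
  s 0.033 [0.499 0.218] z max/med 0.246 0.244
  s 0.041 [0.502 0.225] z max/med 0.248 0.243
top top 666 ((0.5148529410362244, 0.2704084515571594), (0.057643014937639236, 0.09732523560523987), 71.01935577392578)
top foot 1787 ((0.5216462016105652, 0.26971757411956787), (0.29635924100875854, 0.2760976254940033), 89.34005737304688)
top arm deg 71.2 c [0.484  0.1784] n 90
  s -0.046 [0.469 0.135] z max/med 0.265 0.261
  s -0.038 [0.472 0.142] z max/med 0.245 0.239
  s -0.03 [0.474 0.15 ] z max/med 0.239 0.234
  s -0.022 [0.477 0.157] z max/med 0.238 0.236
  s -0.014 [0.479 0.165] z max/med 0.243 0.236
  s -0.006 [0.482 0.173] z max/med 0.245 0.241
  s 0.002 [0.485 0.18 ] z max/med 0.25 0.241
  s 0.01 [0.487 0.188] z max/med 0.251 0.245
  s 0.018 [0.49  0.195] z max/med 0.244 0.242
  s 0.026 [0.492 0.203] z max/med 0.247 0.242
  s 0.034 [0.495 0.21 ] z max/med 0.248 0.244
  s 0.042 [0.497 0.218] z max/med 0.247 0.245
  s 0.05 [0.5   0.226] z max/med 0.248 0.246
t 0.1 pos [ 0.2227 -0.5296  0.2305] head 22.8 F [ 0.5   0.7  -0.68] w 0.0859 -> shift [ 32.97 -12.31  -6.92] turn -79.6
```

>>> {"fn": "carry_out", "kwargs": {
  "commands": [
    [0,0,-5,0],
    [0,0,-8,0],
    [0,0,-8,0]
  ],
  "gripper": 0,
  "force": 40
}}

```text
clock: 0.4
ee_pos: [0.2232, -0.5319, 0.3158]
orientation: [0.004, 0.98, 0.198, -0.0]
contact_force: [0.2, 0.2, 0.4]
width: 0.0854
```

```bash
python3 -c "
from h import *
plan((.479,-.2885,.30),102.4)"
```

```text
t 0.4 pos [ 0.2232 -0.5319  0.3158] head 22.8 F [0.16 0.18 0.38] w 0.0854 -> shift [ 33.02 -12.54   1.44] turn -79.6
```

Both views agree: the scale axis is at about 71.3° and the seat at about (0.477, 0.156, 0.236). Moving above the grip.

>>> {"fn": "carry_out", "kwargs": {
  "commands": [
    [33,-12.5,1.4,-80],
    [33,-12.5,1.4,-80],
    [33,-12.5,1.4,-80],
    [33,-12.5,1.4,-80],
    [33,-12.5,1.4,-80],
    [33,-12.5,1.4,-80],
    [33,-12.5,1.4,-80],
    [33,-12.5,1.4,-80]
  ]
}}

```text
clock: 1.2
ee_pos: [0.482, -0.2839, 0.299]
orientation: [0.001, 0.693, 0.721, -0.001]
contact_force: [-1.0, -1.2, 0.0]
width: 0.0852
```

>>> {"fn": "carry_out", "kwargs": {
  "commands": [
    [0,0,0,-11],
    [0,0,0,-11],
    [0,0,0,-11]
  ]
}}

```text
clock: 1.5
ee_pos: [0.4818, -0.2832, 0.2977]
orientation: [0.0, 0.62, 0.784, -0.001]
contact_force: [0.4, -0.0, -1.3]
width: 0.0858
```

```bash
python3 - <<'E'
from h import *
plan((.479,-.2885,.24),102.4)
im=cams.get_image("wrist"); cv2.imwrite("pics/w1.png",im["pixels"]); print(im["K"].tolist(),im["tool_from_camera"].round(3).tolist())
# yellow blob -> world via fisheye ray + range
K,M,d=im["K"],im["tool_from_camera"],im["range_z"]
from scipy.spatial.transform import Rotation as R
s=robot.observe();q=s["orientation"];Rt=R.from_quat([q[1],q[2],q[3],q[0]]).as_matrix()
h=cv2.cvtColor(im["pixels"],cv2.COLOR_BGR2HSV); v,u=np.where((cv2.inRange(h,(18,110,90),(35,255,255))>0)&(d>0))
x,y=u-K[0,2],v-K[1,2]; r=np.hypot(x,y)+1e-9; th=r/K[0,0]; t=np.tan(th)*d[v,u]
p=np.stack([x/r*t,-y/r*t,-d[v,u]],-1)@M[:3,:3].T+M[:3,3]; w=p@Rt.T+s["ee_pos"]
k=np.linalg.norm(w[:,:2]-[.479,-.289],axis=1)<.07; w=w[k]
print(len(w),np.median(w,0).round(4)); w=w[w[:,2]>.18]
print(cv2.minAreaRect(w[:,:2].astype(np.float32)),np.percentile(w[:,2],[5,50,95]).round(3))
E
```

```text
t 1.5 pos [ 0.4818 -0.2832  0.2977] head 103.3 F [ 0.39 -0.05 -1.27] w 0.0858 -> shift [-0.45 -0.38  5.77] turn 0.9
[[309.70691628693146, 0.0, 318.9173522662594], [0.0, 309.70691628693146, 205.240538271407], [0.0, 0.0, 1.0]] [[0.0, 0.966, 0.259, 0.065], [1.0, -0.0, 0.0, 0.0], [0.0, 0.259, -0.966, -0.143], [0.0, 0.0, 0.0, 1.0]]
1406 [ 0.4771 -0.2864  0.1933]
((0.4778077304363251, -0.28887689113616943), (0.013172905892133713, 0.07832009345293045), 12.565145492553711) [0.192 0.193 0.195]
```

Close-up depth puts the grip at (0.4778, -0.2889), z top 0.193 and 102.5°, in good agreement. Descending in steps.

>>> {"fn": "carry_out", "kwargs": {
  "commands": [
    [-0.46,-0.52,2,0.8],
    [-0.46,-0.52,4,0.8],
    [-0.46,-0.52,7,0.8],
    [-0.46,-0.52,9,0.8],
    [-0.46,-0.52,9,0.8]
  ]
}}

```text
clock: 2.05
ee_pos: [0.4756, -0.288, 0.2042]
orientation: [-0.003, 0.627, 0.779, -0.001]
contact_force: [-0.7, 0.4, 0.9]
width: 0.0852
```

```bash
python3 -c "
from h import *
plan((.4778,-.2889,.166),102.5)"
```

```text
t 2.05 pos [ 0.4756 -0.288   0.2042] head 102.3 F [-0.71  0.36  0.93] w 0.0852 -> shift [-0.16  0.22  3.82] turn -0.2
```

>>> {"fn": "carry_out", "kwargs": {
  "commands": [
    [-0.1,0.2,1.5,0],
    [-0.1,0.2,3,0],
    [-0.1,0.2,3.8,0],
    [-0.1,0.2,3.8,0],
    [-0.1,0.2,3.8,0]
  ]
}}

```text
clock: 2.55
ee_pos: [0.4776, -0.2885, 0.1663]
orientation: [-0.003, 0.627, 0.779, -0.001]
contact_force: [0.4, 0.2, 0.3]
width: 0.0849
```

>>> {"fn": "carry_out", "kwargs": {
  "commands": [
    [0,0,0,0],
    [0,0,0,0],
    [0,0,0,0],
    [0,0,0,0],
    [0,0,0,0],
    [0,0,0,0],
    [0,0,0,0],
    [0,0,0,0]
  ],
  "gripper": 1,
  "force": 50
}}

```text
clock: 3.35
ee_pos: [0.4775, -0.2887, 0.1666]
orientation: [-0.003, 0.628, 0.779, -0.001]
contact_force: [-2.5, -0.3, 4.0]
width: 0.013
```

```bash
python3 -c "
from h import *
for i in range(3): plan((.4778,-.2889,.166),102.5); cams.get_image('wrist')"
```

```text
t 3.35 pos [ 0.4775 -0.2887  0.1666] head 102.3 F [-2.51 -0.28  4.02] w 0.013 -> shift [-0.03  0.02  0.06] turn -0.2
t 3.4 pos [ 0.4776 -0.2887  0.1666] head 102.3 F [-3.54  0.33  5.12] w 0.0132 -> shift [-0.02  0.02  0.06] turn -0.2
t 3.45 pos [ 0.4776 -0.2887  0.1667] head 102.3 F [-3.55  0.88  4.  ] w 0.0131 -> shift [-0.03  0.01  0.07] turn -0.2
```

Gripped, with the width about 13–14 mm as expected. Lifting gently to TCP z of about 0.33.

>>> {"fn": "carry_out", "kwargs": {
  "commands": [
    [0,0,-0.3,0],
    [0,0,-1,0],
    [0,0,-2,0],
    [0,0,-4,0],
    [0,0,-6,0],
    [0,0,-8,0],
    [0,0,-10,0],
    [0,0,-12,0]
  ]
}}

```text
clock: 4.3
ee_pos: [0.4783, -0.2887, 0.2877]
orientation: [-0.003, 0.627, 0.779, -0.001]
contact_force: [-0.1, -0.9, -6.7]
width: 0.0131
```

>>> {"fn": "carry_out", "kwargs": {
  "commands": [
    [0,0,-2.5,0],
    [0,0,-4.5,0],
    [0,0,-5,0],
    [0,0,-5,0],
    [0,0,-5,0],
    [0,0,-5,0]
  ]
}}

```text
clock: 4.9
ee_pos: [0.478, -0.2882, 0.3359]
orientation: [-0.005, 0.627, 0.779, -0.001]
contact_force: [0.2, 0.4, -7.0]
width: 0.0133
```

```bash
cat > a.py <<'E'
from h import *
F=[]
for i in range(6): F.append(robot.observe()["contact_force"]); im=cams.get_image('scene')
print(np.round(F,2).tolist(),np.mean(F,0)); cv2.imwrite("pics/s2.png",im["pixels"][60:300,120:480])
e=np.array([np.cos(np.radians(71.3)),np.sin(np.radians(71.3))])
seat=np.array([.4772,.1563]); print(seat-.14*e)
plan((*(seat-.14*e),.330),161.3)
E
python3 a.py
```

```text
[[0.16, 0.36, -6.99], [-0.3, -0.37, -6.41], [-0.73, 0.33, -6.0], [0.3, 0.12, -6.08], [-0.13, -0.41, -5.91], [0.47, 0.28, -5.97]] [-0.03642628  0.05008107 -6.22562185]
[0.43231418 0.02369056]
t 5.2 pos [ 0.4785 -0.2887  0.3373] head 102.3 F [ 0.56  0.1  -7.68] w 0.0132 -> shift [31.51  2.14  0.86] turn -59.0
```

View pics/s2.png

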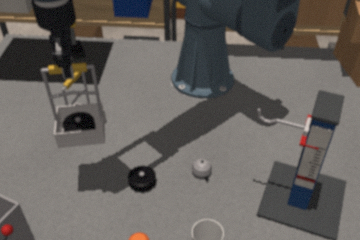

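The basket is held level with the caster inside. Weight is about 6.2 N, so I expect the balance near 0.057. Carrying it to a point in front of the hook.

>>> {"fn": "carry_out", "kwargs": {
  "commands": [
    [0.8,0.1,0.1,-2],
    [2.2,0.2,0.2,-5],
    [4.2,0.3,0.3,-9],
    [6.6,0.5,0.4,-13],
    [9,0.6,0.5,-17],
    [11.4,0.8,0.6,-21.5],
    [13.8,1,0.6,-26],
    [16.2,1.1,0.7,-30]
  ]
}}

```text
clock: 6.0
ee_pos: [0.4544, -0.1266, 0.3311]
orientation: [-0.003, 0.402, 0.916, 0.0]
contact_force: [-0.2, 0.2, -6.7]
width: 0.0129
```

```bash
python3 -c "
from h import *
plan((.4323,.0237,.330),161.3)"
```

```text
t 6.0 pos [ 0.4544 -0.1266  0.3311] head 132.6 F [-0.17  0.19 -6.69] w 0.0129 -> shift [12.56  8.53  0.17] turn -28.7
```

>>> {"fn": "carry_out", "kwargs": {
  "commands": [
    [1.8,1.2,0,-4],
    [3.8,2.6,0,-8.5],
    [5.8,3.9,0.1,-13],
    [7.8,5.3,0.1,-17.5],
    [9.6,6.5,0.1,-22],
    [11,7.5,0.1,-25],
    [12,8.2,0.1,-27.5],
    [12.5,8.5,0.1,-28.7]
  ]
}}

```text
clock: 6.8
ee_pos: [0.4321, 0.0242, 0.3308]
orientation: [-0.003, 0.161, 0.987, 0.001]
contact_force: [-0.1, 0.0, -6.5]
width: 0.013
```

>>> {"fn": "carry_out", "kwargs": {
  "commands": [
    [0,0,0,0],
    [0,0,0,0],
    [0,0,0,0],
    [0,0,0,0]
  ]
}}

```text
clock: 7.2
ee_pos: [0.4322, 0.0236, 0.3308]
orientation: [-0.003, 0.162, 0.987, 0.001]
contact_force: [-0.4, 0.7, -7.2]
width: 0.0131
```

```bash
cat > b.py <<'E'
from h import *
import sys
plan((.4772,.1563,.330),161.3)
st=robot.observe()["ee_pos"]
for n in("scene","top"):
    im=cams.get_image(n); np.savez(n+"1.npz",**im); p=pts(im); h=cv2.cvtColor(im["pixels"],cv2.COLOR_BGR2HSV)
    q=p[(cv2.inRange(h,(18,110,90),(35,255,255))>0)]; q=q[(np.linalg.norm(q[:,:2]-st[:2],axis=1)<.08)&(abs(q[:,2]-st[2])<.06)]
    if len(q)>10: print(n,"grip",len(q),cv2.minAreaRect(q[:,:2].astype(np.float32)),np.percentile(q[:,2],[5,50,95]).round(3))
    if n=="scene": cv2.imwrite("pics/%s.png"%sys.argv[1],cv2.resize(im["pixels"][100:300,240:500],None,fx=2.5,fy=2.5,interpolation=3))
    e=np.array([.3206,.9472]); k=p.reshape(-1,3); k=k[np.isfinite(k[:,0])]
    a=(k[:,:2]-[.4772,.1563])@e; b=(k[:,:2]-[.4772,.1563])@[-e[1],e[0]]
    r=k[(abs(b)<.03)&(k[:,2]>st[2]-.085)&(k[:,2]<st[2]-.02)&(abs((k[:,:2]-st[:2])@e)<.03)]
    if len(r): print(n,"rung-ish",len(r),"along-e rel tcp",np.median((r[:,:2]-st[:2])@e).round(4),"z rel",np.percentile(r[:,2]-st[2],[5,50,95]).round(3))
E
python3 b.py s3
```

```text
t 7.2 pos [0.4322 0.0236 0.3308] head 161.4 F [-0.43  0.74 -7.22] w 0.0131 -> shift [-0.03 14.01  0.1 ] turn 0.1
scene grip 82 ((0.4442022442817688, 0.015139235183596611), (0.019881783053278923, 0.05661379173398018), 86.4725570678711) [0.352 0.357 0.359]
scene rung-ish 54 along-e rel tcp 0.0017 z rel [-0.047 -0.044 -0.041]
top grip 29 ((0.4035186171531677, 0.03259258717298508), (0.010028335265815258, 0.018869195133447647), 67.3354263305664) [0.353 0.357 0.362]
top rung-ish 3 along-e rel tcp -0.003 z rel [-0.05  -0.045 -0.045]
```

View pics/s3.png

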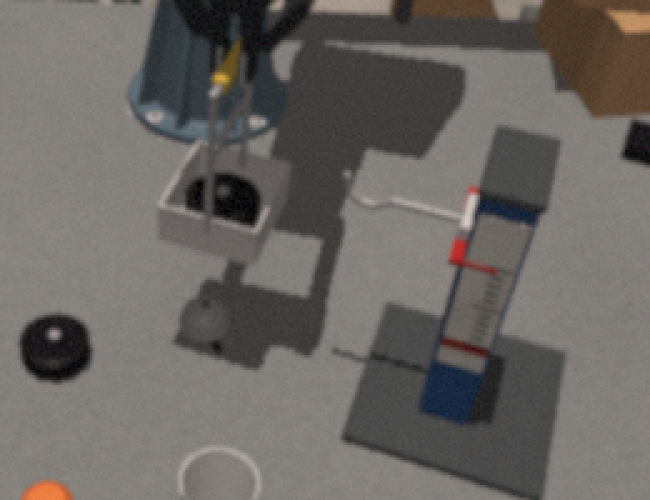

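The basket is level and aligned. The rung underside is at about z 0.281, above the tip at 0.261–0.265, and the tray top at about 0.21 clears the arm. Moving in along scale +x.

>>> {"fn": "carry_out", "kwargs": {
  "commands": [
    [0,0.6,0,0],
    [0,2,0,0],
    [0,4,0,0],
    [0,6,0,0],
    [0,8,0,0],
    [0,9.5,0,0],
    [0,10.5,0,0],
    [0,10.8,0,0]
  ]
}}

```text
clock: 8.1
ee_pos: [0.4668, 0.1272, 0.3308]
orientation: [-0.003, 0.161, 0.987, 0.001]
contact_force: [0.5, 0.9, -6.0]
width: 0.0131
```

>>> {"fn": "carry_out", "kwargs": {
  "commands": [
    [0,0.8,0,0],
    [0,1.8,0,0],
    [0,2.6,0,0],
    [0,3.1,0,0],
    [0,3.2,0,0],
    [0,3.2,0,0],
    [0,3.2,0,0]
  ]
}}

```text
clock: 8.8
ee_pos: [0.4769, 0.1573, 0.3308]
orientation: [-0.003, 0.161, 0.987, 0.001]
contact_force: [-0.6, -0.8, -7.7]
width: 0.013
```

```bash
python3 b.py s4
```

```text
t 8.8 pos [0.4769 0.1573 0.3308] head 161.5 F [-0.63 -0.75 -7.73] w 0.013 -> shift [-0.06 -0.08  0.08] turn 0.2
scene grip 111 ((0.4802524745464325, 0.15580405294895172), (0.013426166959106922, 0.07695281505584717), 72.3093032836914) [0.355 0.358 0.359]
scene rung-ish 73 along-e rel tcp 0.0004 z rel [-0.084 -0.045 -0.042]
top grip 42 ((0.4503949284553528, 0.16564832627773285), (0.012969099916517735, 0.023535611107945442), 66.24712371826172) [0.353 0.357 0.361]
top rung-ish 27 along-e rel tcp -0.0006 z rel [-0.052 -0.046 -0.041]
```

View pics/s4.png

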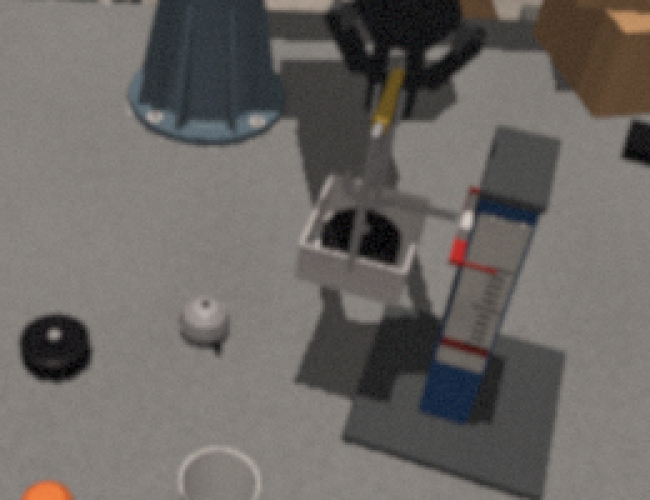

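The rung is above the saddle and the basket surrounds the arm cleanly. Lowering towards the seat, with a check on how far the bell stands from the tray.

>>> {"fn": "carry_out", "kwargs": {
  "commands": [
    [0,0,0.4,0],
    [0,0,1,0],
    [0,0,1.6,0],
    [0,0,2.2,0],
    [0,0,2.7,0],
    [0,0,3.1,0],
    [0,0,3.4,0],
    [0,0,3.6,0]
  ]
}}

```text
clock: 9.7
ee_pos: [0.4767, 0.1574, 0.2945]
orientation: [-0.003, 0.161, 0.987, 0.001]
contact_force: [0.2, 0.5, -7.0]
width: 0.0129
```

```bash
cat > f.py <<'E'
from h import *
F=[]
for i in range(6): F.append(robot.observe()["contact_force"]); cams.get_image('wrist')
print("meanF",np.mean(F,0).round(2)); plan((.4772,.1563,.2843),161.3)
E
python3 f.py; python3 - <<'E'
from h import *
im=dict(np.load("scene0.npz")); p=pts(im)
q=p[215:242,310:335].reshape(-1,3); q=q[q[:,2]>.01]; c=(q.min(0)+q.max(0))/2; print("bell",c.round(3),q.max(0).round(3))
d=c[:2]-[.4772,.1563]; print("in scale axes",d@[.3206,.9472],d@[-.9472,.3206])
E
```

```text
meanF [ 0.14  0.1  -6.76]
t 10.0 pos [0.4769 0.1574 0.2952] head 161.5 F [-0.7  -0.14 -7.59] w 0.0129 -> shift [-0.07 -0.1   1.08] turn 0.2
bell [0.45  0.01  0.029] [0.48  0.037 0.049]
in scale axes -0.14749680626686387 -0.020699974523886264
```

The bell is 147 mm from the tray centre, so it clears. Creeping onto the seat.

>>> {"fn": "carry_out", "kwargs": {
  "commands": [
    [0,0,0.3,0],
    [0,0,0.5,0],
    [0,0,0.7,0],
    [0,0,0.9,0],
    [0,0,1.1,0],
    [0,0,1.3,0],
    [0,0,1.5,0],
    [0,0,1.7,0]
  ]
}}

```text
clock: 10.8
ee_pos: [0.4768, 0.1574, 0.2781]
orientation: [-0.003, 0.161, 0.987, 0.001]
contact_force: [-0.6, 0.4, -5.4]
width: 0.0132
```

>>> {"fn": "carry_out", "kwargs": {
  "commands": [
    [0,0,0.2,0],
    [0,0,0.4,0],
    [0,0,0.6,0],
    [0,0,0.8,0],
    [0,0,0.8,0],
    [0,0,0.8,0]
  ]
}}

```text
clock: 11.4
ee_pos: [0.4768, 0.1575, 0.2701]
orientation: [-0.003, 0.161, 0.987, 0.001]
contact_force: [-0.4, 0.3, -4.6]
width: 0.0131
```

```bash
python3 f.py; python3 b.py s5
```

```text
meanF [-0.12 -0.01 -4.86]
t 11.7 pos [0.4768 0.1575 0.2702] head 161.5 F [-0.26 -0.5  -5.31] w 0.0128 -> shift [-0.06 -0.1  -1.41] turn 0.2
t 11.7 pos [0.4768 0.1575 0.2702] head 161.5 F [-0.26 -0.5  -5.31] w 0.0128 -> shift [-0.03 -0.09 -5.98] turn 0.2
scene grip 111 ((0.47924476861953735, 0.15513306856155396), (0.013156471773982048, 0.07949675619602203), 75.09711456298828) [0.294 0.297 0.299]
scene rung-ish 125 along-e rel tcp 0.0014 z rel [-0.049 -0.043 -0.026]
top grip 37 ((0.4489138722419739, 0.16594591736793518), (0.012247634120285511, 0.02005230449140072), 72.96597290039062) [0.29  0.296 0.3  ]
top rung-ish 26 along-e rel tcp -0.0013 z rel [-0.052 -0.047 -0.037]
```

View pics/s5.png

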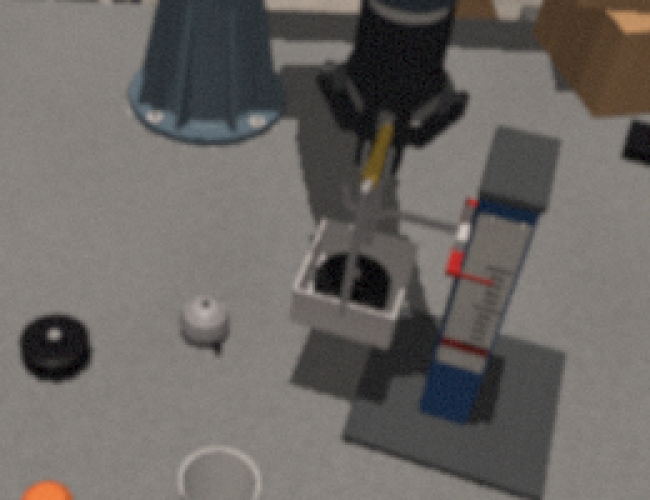

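The pointer moved down smoothly from row 267 to 281, and the spring now carries about 1.6 N. Continuing at 2 mm per row.

>>> {"fn": "carry_out", "kwargs": {
  "commands": [
    [0,0,0.2,0],
    [0,0,0.4,0],
    [0,0,0.6,0],
    [0,0,0.8,0],
    [0,0,1.0,0],
    [0,0,1.2,0],
    [0,0,1.4,0],
    [0,0,1.6,0]
  ]
}}

```text
clock: 12.6
ee_pos: [0.4768, 0.1575, 0.2541]
orientation: [-0.003, 0.161, 0.987, 0.001]
contact_force: [-0.5, -0.2, -2.9]
width: 0.013
```

>>> {"fn": "carry_out", "kwargs": {
  "commands": [
    [0,0,0.2,0],
    [0,0,0.4,0],
    [0,0,0.6,0],
    [0,0,0.8,0],
    [0,0,1.0,0],
    [0,0,1.2,0],
    [0,0,1.2,0],
    [0,0,1.2,0]
  ]
}}

```text
clock: 13.4
ee_pos: [0.4769, 0.1575, 0.2422]
orientation: [-0.003, 0.161, 0.987, 0.001]
contact_force: [-0.9, -0.4, -2.0]
width: 0.0131
```

```bash
python3 f.py
```

```text
meanF [-0.4  -0.68 -1.93]
t 13.7 pos [0.4769 0.1576 0.2422] head 161.5 F [-1.19  0.07 -1.78] w 0.0133 -> shift [-0.05 -0.1  -4.21] turn 0.2
```

>>> {"fn": "carry_out", "kwargs": {
  "commands": [
    [0,0,0.2,0],
    [0,0,0.4,0],
    [0,0,0.6,0],
    [0,0,0.8,0],
    [0,0,1.0,0],
    [0,0,1.2,0],
    [0,0,1.4,0],
    [0,0,1.4,0]
  ]
}}

```text
clock: 14.5
ee_pos: [0.4768, 0.1576, 0.228]
orientation: [-0.003, 0.161, 0.987, 0.001]
contact_force: [0.3, -1.5, -1.2]
width: 0.0129
```

```bash
sed -i 's/range(6)/range(16)/' f.py; python3 f.py; python3 -c "
from h import *
print(robot.observe()['ft_torque'])"
```

```text
meanF [-0.54 -1.17 -0.4 ]
t 15.3 pos [0.4768 0.1576 0.2282] head 161.5 F [-0.11 -1.37 -0.5 ] w 0.0129 -> shift [-0.05 -0.1  -5.61] turn 0.2
[-0.24586484  0.00605689  0.02244876]
```

About 3.6 mm remains. A small sideways force (~1.3 N towards scale -x) suggests the rung sits 1–2 mm up the rear slope of the saddle, so I ease it forward by 1.2 mm and lower 2 mm more.

>>> {"fn": "carry_out", "kwargs": {
  "commands": [
    [0,-0.04,0.05,0],
    [0,-0.08,0.1,0],
    [0,-0.12,0.15,0],
    [0,-0.12,0.2,0],
    [0,-0.12,0.2,0]
  ]
}}

```text
clock: 15.8
ee_pos: [0.4766, 0.1569, 0.2262]
orientation: [-0.002, 0.161, 0.987, 0.002]
contact_force: [0.8, 2.4, -0.5]
width: 0.0132
```

```bash
python3 f.py
```

```text
meanF [ 1.41  3.81 -0.31]
t 16.6 pos [0.4765 0.1565 0.2262] head 161.5 F [ 1.37  4.24 -0.69] w 0.0132 -> shift [-0.05  0.02 -5.81] turn 0.2
```

That overshot: 5.3 N for 1.1 mm. Zero lies about 0.8 mm back.

>>> {"fn": "carry_out", "kwargs": {
  "commands": [
    [0,0.03,0.03,0],
    [0,0.06,0.06,0],
    [0,0.08,0.1,0],
    [0,0.08,0.1,0],
    [0,0.08,0.1,0]
  ]
}}

```text
clock: 17.1
ee_pos: [0.4766, 0.157, 0.2251]
orientation: [-0.003, 0.161, 0.987, 0.001]
contact_force: [0.8, 1.5, -0.8]
width: 0.0129
```

```bash
python3 f.py
```

```text
meanF [ 0.31  0.88 -0.23]
t 17.9 pos [0.4767 0.1572 0.2252] head 161.5 F [ 0.16  1.04 -0.41] w 0.013 -> shift [-0.05 -0.06 -5.91] turn 0.2
```

>>> {"fn": "carry_out", "kwargs": {
  "commands": [
    [0,0.02,0.05,0],
    [0,0.02,0.1,0],
    [0,0.02,0.15,0],
    [0,0.02,0.2,0],
    [0,0.02,0.2,0]
  ]
}}

```text
clock: 18.4
ee_pos: [0.4767, 0.1573, 0.2231]
orientation: [-0.003, 0.161, 0.987, 0.001]
contact_force: [-0.5, -0.7, -0.2]
width: 0.013
```

```bash
sed -i 's/range(16)/range(24)/' f.py; python3 f.py
```

```text
meanF [-0.   -0.97 -0.03]
t 19.6 pos [0.4767 0.1574 0.2232] head 161.5 F [1.01 0.36 0.08] w 0.013 -> shift [-0.05 -0.08 -6.11] turn 0.2
```

Vertical load is zero. A tiny sideways trim, soften the grip, then open.

>>> {"fn": "carry_out", "kwargs": {
  "commands": [
    [0,-0.02,0,0],
    [0,-0.02,0,0],
    [0,-0.02,0,0]
  ],
  "gripper": 1,
  "force": 20
}}

```text
clock: 19.9
ee_pos: [0.4767, 0.1573, 0.2232]
orientation: [-0.003, 0.161, 0.987, 0.002]
contact_force: [-1.2, 0.0, 0.0]
width: 0.013
```

```bash
python3 f.py; python3 b.py s6
```

```text
meanF [ 0.11 -0.04 -0.12]
t 21.1 pos [0.4767 0.1572 0.2232] head 161.5 F [-0.73 -0.94  0.3 ] w 0.0136 -> shift [-0.05 -0.06 -6.11] turn 0.2
t 21.1 pos [0.4767 0.1572 0.2232] head 161.5 F [-0.73 -0.94  0.3 ] w 0.0136 -> shift [ -0.02  -0.05 -10.68] turn 0.2
scene grip 100 ((0.4789966940879822, 0.1573972851037979), (0.013605442829430103, 0.07907777279615402), 70.16876220703125) [0.248 0.25  0.252]
scene rung-ish 122 along-e rel tcp 0.0016 z rel [-0.05  -0.043 -0.028]
top grip 33 ((0.45237046480178833, 0.16420547664165497), (0.012065649032592773, 0.027884364128112793), 61.695396423339844) [0.24  0.248 0.253]
top rung-ish 24 along-e rel tcp -0.0009 z rel [-0.056 -0.045 -0.041]
```

View pics/s6.png

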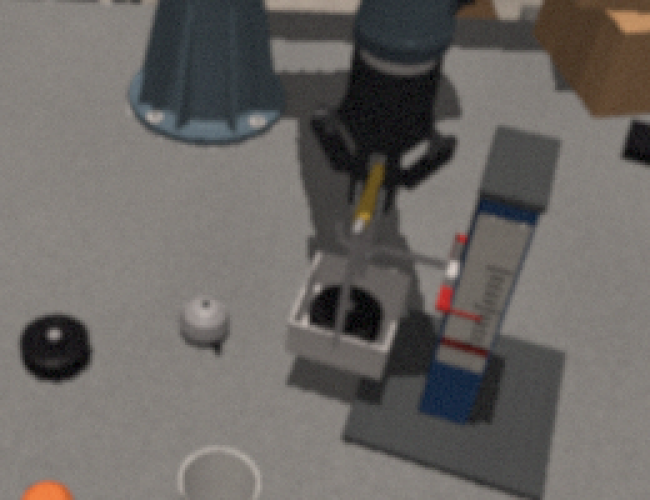

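All forces are zero, the pointer (row 315) is clear of the red band (row 347), and the basket is level. Opening.

>>> {"fn": "carry_out", "kwargs": {
  "commands": [
    [0,0,0,0],
    [0,0,0,0],
    [0,0,0,0],
    [0,0,0,0],
    [0,0,0,0]
  ],
  "gripper": 0.5
}}

```text
clock: 21.7
ee_pos: [0.4766, 0.1572, 0.2232]
orientation: [-0.003, 0.161, 0.987, 0.001]
contact_force: [0.5, 1.2, 0.3]
width: 0.0429
```

```bash
sed -i 's/range(24)/range(4)/' f.py; python3 f.py; python3 b.py s7
```

```text
meanF [ 0.08  0.17 -0.03]
t 21.9 pos [0.4766 0.1572 0.2232] head 161.5 F [ 0.02  0.35 -0.38] w 0.0425 -> shift [-0.05 -0.05 -6.11] turn 0.2
t 21.9 pos [0.4766 0.1572 0.2232] head 161.5 F [ 0.02  0.35 -0.38] w 0.0425 -> shift [ -0.02  -0.05 -10.68] turn 0.2
scene grip 138 ((0.4807589650154114, 0.15553513169288635), (0.013178042136132717, 0.07677958905696869), 72.14480590820312) [0.247 0.251 0.253]
scene rung-ish 125 along-e rel tcp 0.0014 z rel [-0.049 -0.042 -0.026]
top grip 30 ((0.4498898983001709, 0.16398188471794128), (0.011604194529354572, 0.01991119422018528), 72.072509765625) [0.243 0.249 0.254]
top rung-ish 26 along-e rel tcp -0.0016 z rel [-0.052 -0.044 -0.04 ]
```

Released with no movement: the grip is still at z 0.250–0.251. Opening fully and rising straight up.

>>> {"fn": "carry_out", "kwargs": {
  "commands": [
    [0,0,0,0],
    [0,0,0,0],
    [0,0,0,0],
    [0,0,-0.5,0],
    [0,0,-1.5,0],
    [0,0,-3,0],
    [0,0,-5,0],
    [0,0,-7,0]
  ],
  "gripper": 0
}}

```text
clock: 22.8
ee_pos: [0.4771, 0.1569, 0.2948]
orientation: [-0.002, 0.161, 0.987, 0.002]
contact_force: [-0.2, -0.1, 0.3]
width: 0.0856
```

>>> {"fn": "carry_out", "kwargs": {
  "commands": [
    [0,0,-3,0],
    [0,0,-6,0],
    [0,0,-9,0],
    [0,0,-12,0],
    [0,0,-14,0],
    [0,0,-14,0],
    [0,0,-14,0],
    [0,0,-14,0]
  ]
}}

```text
clock: 23.6
ee_pos: [0.4771, 0.1564, 0.4334]
orientation: [-0.003, 0.161, 0.987, 0.001]
contact_force: [-0.5, 0.0, -0.5]
width: 0.0858
```

```bash
python3 - <<'E'
from h import *
plan((.4772,.1563,.3),161.3)
def g():
    im=cams.get_image("scene"); p=pts(im); h=cv2.cvtColor(im["pixels"],cv2.COLOR_BGR2HSV)
    q=p[cv2.inRange(h,(18,110,90),(35,255,255))>0]; q=q[(np.linalg.norm(q[:,:2]-[.478,.157],axis=1)<.08)&(q[:,2]>.2)]
    print(robot.observe()["clock"],len(q),np.median(q,0).round(4)); return im
for i in range(8): im=g()
cv2.imwrite("pics/s8.png",im["pixels"])
E
```

```text
t 23.6 pos [0.4771 0.1564 0.4334] head 161.5 F [-0.47  0.01 -0.48] w 0.0858 -> shift [-0.1  -0.03 13.34] turn 0.2
23.65 139 [0.4852 0.155  0.25  ]
23.7 146 [0.4862 0.1548 0.25  ]
23.75 144 [0.4871 0.1551 0.2501]
23.8 143 [0.4872 0.1547 0.25  ]
23.85 145 [0.4869 0.1552 0.2501]
23.9 145 [0.4869 0.1547 0.25  ]
23.95 145 [0.4869 0.1547 0.2499]
24.0 145 [0.4863 0.1546 0.2501]
```

View pics/s8.png

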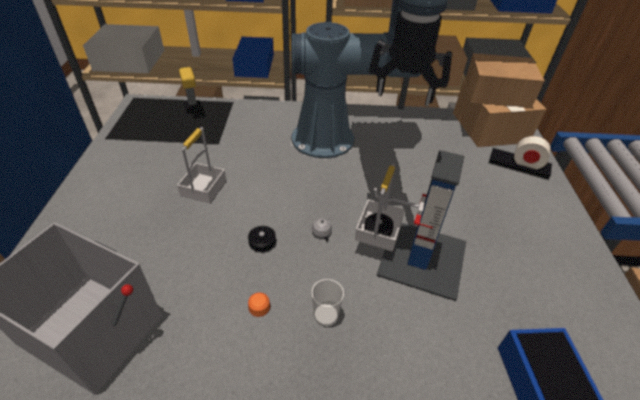

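The basket hangs free with the caster in it, and the bell, tumbler and bumper are where they were. I wait a second for any residual sway, then hand in.

>>> {"fn": "carry_out", "kwargs": {
  "commands": [
    [0,0,0,0],
    [0,0,0,0],
    [0,0,0,0],
    [0,0,0,0],
    [0,0,0,0],
    [0,0,0,0],
    [0,0,0,0],
    [0,0,0,0]
  ]
}}

```text
clock: 24.8
ee_pos: [0.4775, 0.1564, 0.4345]
orientation: [-0.002, 0.161, 0.987, 0.001]
contact_force: [0.4, 1.1, 0.4]
width: 0.0852
```

```bash
python3 - <<'E'
from h import *
for i in range(12):
    im=cams.get_image("scene"); p=pts(im); h=cv2.cvtColor(im["pixels"],cv2.COLOR_BGR2HSV)
    q=p[cv2.inRange(h,(18,110,90),(35,255,255))>0]; q=q[(np.linalg.norm(q[:,:2]-[.478,.157],axis=1)<.08)&(q[:,2]>.2)]
    print(len(q),np.mean(q,0).round(4))
print(robot.observe()["clock"]); robot.close_job()
E
```

```text
142 [0.4852 0.1562 0.2665]
143 [0.4852 0.1563 0.2665]
147 [0.4845 0.1565 0.2661]
142 [0.4848 0.1559 0.2618]
140 [0.485  0.1563 0.2671]
141 [0.4853 0.156  0.2644]
146 [0.4843 0.1563 0.2639]
145 [0.4842 0.1564 0.2664]
145 [0.4852 0.1563 0.2664]
140 [0.485  0.1564 0.2668]
143 [0.485  0.1561 0.2642]
146 [0.4852 0.1563 0.2661]
25.4
the job is handed in; nothing more can be done
```

The basket is hanging by its rung on the scale's hook with the caster in it, and I handed the job in at 25.4 s of the 54 s allowed.

- **Lift and carry:** I took the left-most basket, which held the right-most caster, by its yellow grip. It weighed about 6.5 N. I brought it in over the hook tip along the scale's axis.
- **Lowering:** I set the rung on the saddle and let the spring take the load at about 2 mm per 0.1 s. The balance came at about 61 mm of hook travel, inside the expected range and short of the red band.
- **Release:** Just before letting go, the mean force on the hand was under about 0.15 N on every axis. The grip height stayed at about 0.250 m through the release.
- **Last checks:**
  - The basket's grip was steady to about 1 mm sideways.
  - The bell, tumbler and bumper looked unmoved in the last picture; I did not re-measure them.
  - In the final script the mean height read 0.262–0.267 m. I think stray yellow pixels caused this, because the median a second earlier was a steady 0.250 m, but I did not check it again.
- **Sideways force:** While trimming the rung in the saddle I overshot by about 1 mm, which pushed sideways on the hook with about 4 N for around a second. I corrected it to near zero before release.

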